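# Crank the microtome head to the top and lock the handwheel

## Robot

A 6-joint arm with a two-finger parallel gripper is mounted at the origin on the work surface. World frame = base frame: x ahead of the robot, y to its left, z up, the work surface at z = 0. Lengths are in m, angles in rad, forces in N, time in s.
With the tool pointing down it reaches from about 0.3 to 0.75 m from the base axis. Payload 8.5 kg.
Tool frame: the origin (TCP) lies midway between the tips of the shut fingers; the grasp point (between the pads) lies 19 mm behind it; z points along the fingers, y is the direction in which the jaws open and shut (so a half turn about z gives the same grasp; the last joint's range is limited). The gripper opens to 85 mm and grips with 20 to 120 N. Pads are 22 mm wide; open, the fingers measure 114 mm over their backs; the gripper's body (76 mm by 85 mm) begins 54 mm behind the grasp point. The pads swing forward as they close: fully open they stand 13 mm farther back than shut.
Start: joints at [1.099, 0.381, 1.297, -0, 1.464, -0.215], TCP at [0.14, 0.532, 0.231] pointing down, gripper open.
Joint ranges: [-3.11, 3.11], [-0.89, 2.33], [0.22, 2.48], [-1.42, 4.56], [0.17, 2.85], [-2.88, 2.88]. Speed limits (rad/s): [2.39, 2.39, 3.14, 3.14, 3.14, 3.14].

## Interface

Orientations are given as a rotation vector (axis times angle).
In Python, from plant import bot gives the robot as it stands.
- The arm moves only by the tool drive_tool, never from a script. Its argument "motion" is a list of rows, each a list of 3 entries, a list of its own where there are three numbers: the closure, from 0 (fully open) to 1 (shut), then the shift along the world's x, y, z in mm, then the turn, a rotation vector about the world's x, y, z in degrees. A call has 1 to 5 rows; each row shifts and turns the commanded pose from where the row before left it; what a row does not reach is not made up. A row lasts 1/8 s, in which the tool goes at most 62.5 mm and 10.7 degrees, less where a joint would pass 70% of its speed; a pose out of reach is approached as far as the arm can. A call is refused whole if a number of a shift passes 62.5 or a number of a turn 10.7, either way. A call with a gripper value outside its range is refused whole. The fingers move at their own pace and stop on an object; "squeeze" is the grip in N (left out, the last holds). Time passes only in rows, so rows that do not move let the fingers close. It gives the time, the measured TCP pose, the force and the opening at its end, in the units of the state.
- bot.read_state(): the state, without advancing time (a new reading comes with each control period).
- bot.read_camera(name): name is "scene" or "top"; returns a dict with "img" (480x640x3 uint8, red, green, blue), "intrinsics" (3x3 intrinsics, pixels), "T" (4x4, takes a point from camera to world coordinates). Camera axes: x right, y down, z forward; pixel columns grow to the right and rows downward; lengths in m; the calibration is good to about 2 mm. A picture is of the moment at which its call begins. There is no depth.
- bot.finish_job(): hands the job in, once; it reports no verdict.
The state is a dict: "time": time; "joint_positions": joint angles; "joint_velocities": joint speeds; "joint_efforts": joint torques, N m; "position": TCP position; "eef_rot": TCP orientation; "contact_force": force on the tool from outside, world axes, zero at the start; "wrist_torque": the same for the moment, N m; "opening": finger opening in m.
Only numpy, scipy, OpenCV 4.12 (cv2) and the standard library are available. Lean on these libraries where they do the work, as an engineer would, in place of code of your own. Each camera call takes 0.05 s, during which the arm holds its last target. There are 200 camera calls.

## Task

Get the microtome ready for loading a specimen block: take the handwheel by its loose grip sleeve and crank it forward, so that the grip comes up on the robot's side to 12 o'clock, keeping hold of the sleeve all the way, until the specimen head is at the top. There lock the wheel by pushing the grip fully in towards the machine: the lock hole sits only roughly at 12 o'clock (up to 15 degrees before or after it), so press lightly and turn on slowly until the pin drops in, never forcing it. Let go when it is locked, and do not disturb the things standing beside the machine.

Things in the scene. Friction and masses are not known exactly. Their poses are not given: they have to be found in the camera images.
- microtome: White rotary microtome, 460 mm deep, 300 mm wide, 290 mm high, fixed on the bench. Origin: at bench level, directly below the handwheel's axis, on the machine's right side face. x points from its front (knife with red guard and specimen head, robot side) to the back, y from the handwheel into the machine, z up. Nothing but the grip needs touching.
- wheel_hub (a point): Centre of the outer face of the grey handwheel (174 mm diameter, on the machine's right side): 155 mm above the bench, 40 mm outside (-y of the microtome) the side face. The wheel's axis runs through it along the microtome's y. The sleeve's centre line runs on a circle of 65 mm radius about this axis.
- sleeve: Blue grip sleeve on the handwheel: horizontal cylinder, 26 mm diameter, 95 mm long, parallel to the wheel's axis, free to spin on its spindle; a 29 mm wide, 6 mm thick steel cap closes its outer end. Origin: the centre of the sleeve, half-way along, 62 mm outside the wheel's outer face while the grip is out. Can be pinched from above; it need not turn with the wheel.
- handwheel (a joint): Handwheel angle, rad: 0 and 6.28 = grip at 12 o'clock; grows as cranked forward, the only way to crank it: 1.57 grip at the back (+x of the microtome), 3.14 bottom, 4.71 front (robot side). Starts at 2.4 to 3.9. Needs 2 to 9 N at the grip, stays where left. May go on past 6.28 for another turn; small back-and-forth while feeling for the hole is fine.
- grip (a joint): How far the grip (spindle, sleeve, locking pin) is pushed in along its axis, towards the machine (+y of the microtome), m: 0 = out (a red band shows between sleeve and wheel), 0.010 = fully in, locked. About 2 N slides it; it stays where left. Away from the hole the pin meets the index plate after 2 mm of travel and stops dead.
- lock_plate: Fixed steel index plate behind the handwheel, mostly hidden by it. Origin: on the wheel's axis at the side face. It has one 10.6 mm hole for the 8 mm locking pin, about at 12 o'clock but up to 0.26 rad (15 degrees, 17 mm along the grip's circle) to either side; the exact place differs and is not measured. Over 20 N between pin and plate, in any direction, damages them.
- rack: Orange tube rack with blue-capped tubes, 100 x 60 x 52 mm, to the right of the machine; origin under its centre. Leave alone.
- flask: Dark grey drinking flask with a blue cap, 68 mm diameter, 190 mm high, to the right of the machine; origin under its centre. Leave alone.
- bladebox: White blade box with a green top, 85 x 45 x 30 mm, to the right of the machine; origin under its centre. Leave alone.

How it is judged:
On the way, in this order (a step that is already met when the one before it is completed fails the run):
1. the wheel is cranked forward, the grip coming up on the robot's side, the sleeve held between the fingers (value of joint handwheel above 4.4 rad and contact force between the fingers and sleeve above 10 N), for 0.1 s.
2. the grip is pushed fully in, its pin in the lock hole (value of joint grip above 0.008 m), for 0.2 s.
At the end, for the whole second after the job is handed in: The handwheel has been cranked forward to about 12 o'clock and stands still, locked there: the grip is pushed in at least 8 mm of its 10 mm, its pin in the lock hole. Rack, flask and blade box stand within 20 mm of where they were, the flask upright (value of joint grip above 0.008 m and value of joint handwheel above 5.9 rad and velocity of joint handwheel between -0.1 and 0.1 rad/s and distance of each of rack, flask, bladebox from where it was at the start of the episode below 0.02 m and angle between flask's own z axis and vertical below 0.2 rad); the robot touches nothing.
It fails at once if the locking pin is forced against the index plate with more than 20 N (contact force between lock_plate and anything else above 20 N).
It fails at once if the handwheel turns while the sleeve is not held ((velocity of joint handwheel above 0.8 rad/s or velocity of joint handwheel below -0.8 rad/s) and contact force between the fingers and sleeve below 2 N).
It fails at once if the handwheel is cranked backwards (value of joint handwheel below 1.6 rad).
It fails at once if a bystander is pushed away or knocked over (distance of any of rack, flask, bladebox from where it was at the start of the episode above 0.02 m).
It also fails if it takes over 66 s, if anything falls off the work surface, if the arm or the gripper's body presses on something with over 40 N, if the wrist force passes 120 N, or if a joint passes its speed limit or range.

## Working session

There is one attempt and no reset: what is moved stays moved. The work goes in short steps, Python scripts to look and compute and a tool call to move; the robot and the scene stay as the last step left them, time stands still between calls to the robot, and variables do not carry over. Pictures are saved under pics/ and viewed, on a budget of 10 in all, crops included, one or two more only if the job needs it, and the job is handed in when it is done.

Besides the shell and the picture viewer there is one more tool, called as name(argument=value, ...) on one line, values as JSON. drive_tool: Moves the arm, as the interface text tells. Its arguments: {"type":"object","properties":{"motion":{"type":"array"},"squeeze":{"type":"number"}},"required":["motion"]}

```bash
mkdir -p pics; python3 - <<'E'
from plant import bot
import cv2,numpy as np
for n in("scene","top"):
    c=bot.read_camera(n); cv2.imwrite(f"pics/{n}0.png",c["img"][:,:,::-1]); np.savez(f"{n}.npz",K=c["intrinsics"],T=c["T"]); print(n,c["intrinsics"].round(1).tolist(),c["T"].round(4).tolist())
print(bot.read_state())
E
```

```text
scene [[515.3, 0.0, 313.0], [0.0, 515.3, 242.9], [0.0, 0.0, 1.0]] [[-0.0934, 0.5995, -0.7949, 1.1858], [0.9954, 0.0403, -0.0866, -0.1445], [-0.0198, -0.7994, -0.6005, 0.6714], [0.0, 0.0, 0.0, 1.0]]
top [[468.6, 0.0, 324.7], [0.0, 468.6, 239.0], [0.0, 0.0, 1.0]] [[-0.0219, -0.9934, 0.1127, 0.4395], [-0.9998, 0.0219, -0.0014, -0.2078], [-0.0011, -0.1127, -0.9936, 0.8444], [0.0, 0.0, 0.0, 1.0]]
{'time': 0.1, 'joint_positions': array([ 1.09869073e+00,  3.81111609e-01,  1.29812452e+00, -2.81491099e-05,
        1.46358880e+00, -2.15251659e-01]), 'joint_velocities': array([ 0.00052447, -0.00369965, -0.0038579 , -0.00118001,  0.00152164,
        0.00033144]), 'joint_efforts': array([ 4.56448150e-03, -4.49219120e+01, -2.31653792e+01, -1.57906229e-04,
        3.67572953e-03, -4.70352904e-05]), 'position': array([0.13958986, 0.53173528, 0.23080304]), 'eef_rot': array([-4.02302451e-01, -3.11533475e+00,  1.83704380e-03]), 'contact_force': array([-0.48504186, -0.39255299,  0.03715408]), 'wrist_torque': array([ 0.0008757 ,  0.00714861, -0.04062946]), 'opening': 0.08548068795948754}
```

View pics/scene0.png

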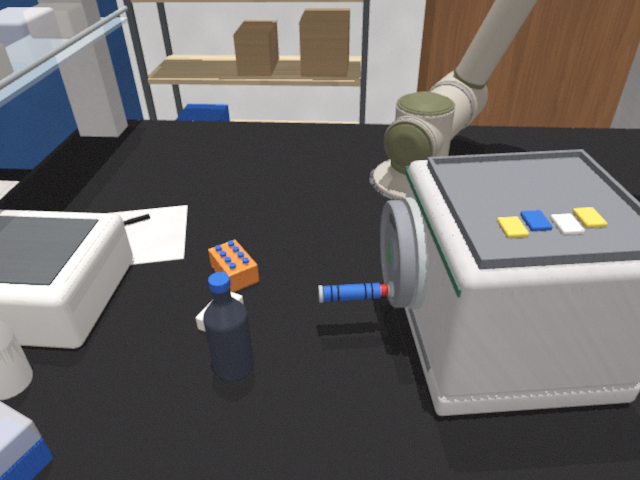

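View pics/top0.png

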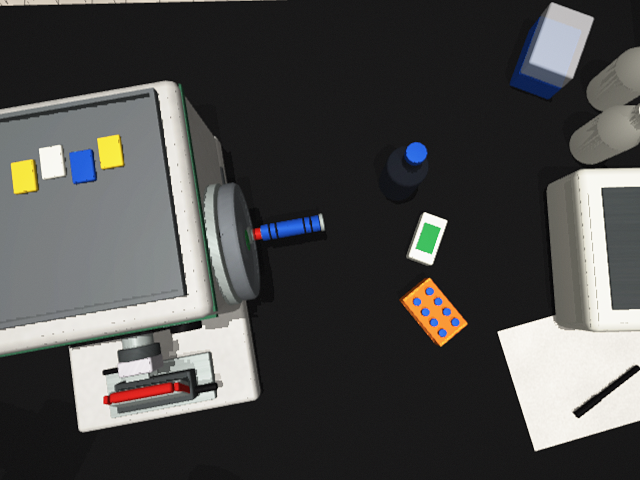

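The scene picture shows the wheel with the sleeve from about (321,294) to the red band at (386,290). In the top picture the sleeve runs from the cap at (323,222) to the red band at (256,234). The flask, blade box and rack stand to the right. I'll enlarge both for a closer reading.

```bash
python3 - <<'E'
import cv2,numpy as np
a=cv2.imread("pics/scene0.png")[180:320,310:440]; b=cv2.imread("pics/top0.png")[170:310,200:330]
f=lambda i:cv2.resize(i,None,fx=3,fy=3,interpolation=cv2.INTER_CUBIC)
cv2.imwrite("pics/crop0.png",np.hstack([f(a),f(b)]))
E
```

```text
(no output)
```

View pics/crop0.png

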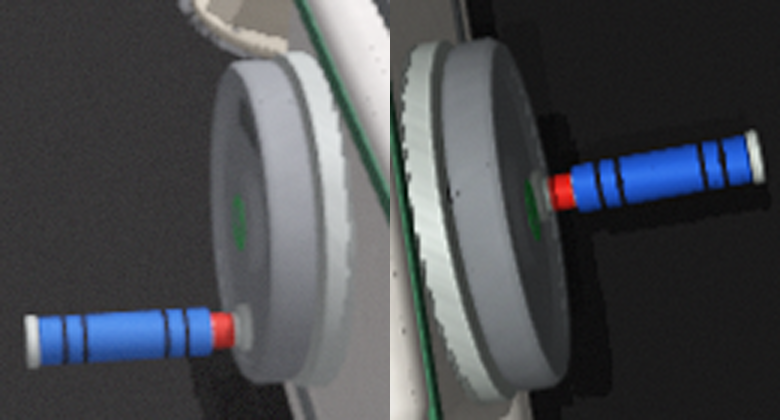

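```bash
cat > geo.py <<'E'
import numpy as np
from scipy.optimize import least_squares
C={n:(d["K"],np.linalg.inv(d["T"])) for n in("scene","top") for d in[np.load(n+".npz")]}
def proj(n,p):
    K,Ti=C[n]; q=K@(Ti[:3,:3]@p+Ti[:3,3]); return q[:2]/q[2]
def frame(v):  # x,y,yaw
    c,s=np.cos(v[2]),np.sin(v[2]); return np.array([[c,-s,0],[s,c,0],[0,0,1]]),np.array([v[0],v[1],0])
def loc(y,th): return np.array([.065*np.sin(th),y,.155+.065*np.cos(th)])
def tri(obs):
    return least_squares(lambda p:np.r_[tuple(proj(n,p)-o for n,o in obs)],[.4,0,.1])
S=lambda x,y:("scene",np.array([310+x/3,180+y/3])); T=lambda x,y:("top",np.array([200+(x-390)/3,170+y/3]))
E
python3 - <<'E'
from geo import *
o={"out":[S(38,341),T(748,160)],"in":[S(211,332),T(574,188)],"hub":[S(239,223),T(534,209)]}
for k in o:
    r=tri(o[k]); print(k,r.x.round(4),r.fun.round(1))
ys={"out":-.1495,"in":-.0545,"hub":-.04}
def res(v):
    R,t=frame(v); e=[]
    for k in o:
        l=np.array([0,ys[k],.155]) if k=="hub" else loc(ys[k],v[3])
        for n,p in o[k]: e+=list(proj(n,R@l+t)-p)
    return e
for th in(2.6,3.6):
    r=least_squares(res,[.45,.1,0.1,th]); print(r.x.round(4),r.cost,np.round(r.fun,1))
    R,t=frame(r.x); print("hub",(R@[0,-.04,.155]+t).round(4),"sleeve",(R@loc(-.102,r.x[3])+t).round(4))
def ray(u,v,z):
    d=np.load("top.npz");q=d["T"][:3,:3]@np.linalg.inv(d["K"])@[u,v,1];o=d["T"][:3,3];return (o+q*(z-o[2])/q[2]).round(3)
print("flask cap",ray(416,153,.19),"box",ray(427,239,.03),"rack",ray(434,312,.05),"base corner",ray(258,395,.02))
E
```

```text
out [ 0.5513 -0.2     0.0867] [-0.4  0.  -0.4  0. ]
in [ 0.5379 -0.1048  0.0874] [-0.7  0.1 -0.7  0. ]
hub [ 0.5196 -0.0934  0.1509] [-0.8  0.1 -0.7  0. ]
[ 0.5151 -0.0541  0.1518  2.9087] 7.371439097203528 [-0.2 -1.7 -0.7 -1.2 -1.1 -1.8 -0.5 -0.5 -0.8 -1.3 -1.  -1.3]
hub [ 0.5212 -0.0936  0.155 ] sleeve [ 0.5454 -0.1527  0.0918]
[ 0.5151 -0.0541  0.1518  2.9087] 7.371439096265149 [-0.2 -1.7 -0.7 -1.2 -1.1 -1.8 -0.5 -0.5 -0.8 -1.3 -1.  -1.3]
hub [ 0.5212 -0.0936  0.155 ] sleeve [ 0.5454 -0.1527  0.0918]
flask cap [ 0.635 -0.342  0.19 ] box [ 0.528 -0.388  0.03 ] rack [ 0.402 -0.389  0.05 ] base corner [ 0.268 -0.089  0.02 ]
```

drive_tool(motion=[[0,[0,0,57],[0,0,0]],[0,[0,0,57],[0,0,0]],[0,[0,0,57],[0,0,0]],[0,[31,-54,0],[0,0,-5.1]],[0,[31,-54,0],[0,0,-5.1]]], squeeze=40)

```text
time: 0.72
position: [0.2021, 0.4229, 0.4022]
eef_rot: [0.68, 3.067, 0.0]
contact_force: [2.1, 0.6, -0.5]
opening: 0.0854
```

drive_tool(motion=[[0,[31,-54,0],[0,0,-5.1]],[0,[31,-54,0],[0,0,-5.1]],[0,[31,-54,0],[0,0,-5.1]],[0,[31,-54,0],[0,0,-5.1]],[0,[31,-54,0],[0,0,-5.1]]])

```text
time: 1.35
position: [0.3571, 0.1521, 0.4022]
eef_rot: [-1.342, -2.84, -0.0]
contact_force: [1.4, 0.5, 0.4]
opening: 0.0856
```

drive_tool(motion=[[0,[31,-54,0],[0,0,-5.1]],[0,[31,-54,0],[0,0,-5.1]],[0,[31,-54,0],[0,0,-5.1]],[0,[31,-54,0],[0,0,-5.1]],[0,[31,-54,0],[0,0,-5.1]]])

```text
time: 1.98
position: [0.5123, -0.118, 0.402]
eef_rot: [-1.936, -2.473, -0.0]
contact_force: [-0.2, 1.1, 0.5]
opening: 0.0854
```

drive_tool(motion=[[0,[31,-54,0],[0,0,-5.1]],[0,[0,0,0],[0,0,0]],[0,[0,0,0],[0,0,0]]])

```text
time: 2.35
position: [0.5426, -0.1698, 0.402]
eef_rot: [-2.04, -2.388, -0.0]
contact_force: [-0.7, 0.9, -0.4]
opening: 0.0853
```

drive_tool(motion=[[0,[4,1,-50],[0,0,0]],[0,[0,0,-50],[0,0,0]],[0,[0,0,-50],[0,0,0]],[0,[0,0,-50],[0,0,0]],[0,[0,0,-40],[0,0,0]]])

```text
time: 2.98
position: [0.546, -0.1674, 0.1616]
eef_rot: [2.038, 2.391, 0.0]
contact_force: [0.2, -1.0, 0.5]
opening: 0.0853
```

```bash
cat > look.py <<'E'
import sys,cv2,numpy as np
from plant import bot
f=lambda i,x,y:cv2.resize(i[y:y+200,x:x+150,::-1],None,fx=2.6,fy=2.6,interpolation=cv2.INTER_CUBIC)
s=bot.read_camera("scene")["img"]; t=bot.read_camera("top")["img"]
cv2.imwrite("pics/%s.png"%sys.argv[1],np.hstack([f(s,300,130),f(t,200,140)]))
q=bot.read_state(); print(q["joint_positions"].round(3),q["contact_force"].round(1))
E
python3 look.py l1
```

```text
[-0.505  0.478  1.354  0.     1.317 -0.664] [-0.5  0.4 -0.1]
```

View pics/l1.png

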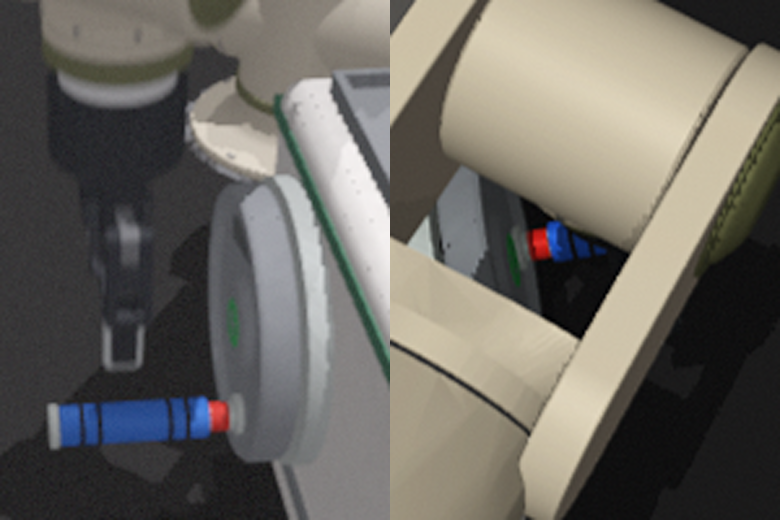

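The left half of the crop shows the gripper above the sleeve, with a fingertip at (122,350) and the sleeve at (55–208,420). It is well clear of the wheel. Next I'll descend and close.

drive_tool(motion=[[0,[0,0,-46],[0,0,-0.5]],[0,[0,0,-46],[0,0,0]],[1,[0,0,0],[0,0,0]],[1,[0,0,0],[0,0,0]],[1,[0,0,0],[0,0,0]]])

```text
time: 3.7
position: [0.5478, -0.1694, 0.0728]
eef_rot: [2.048, 2.377, 0.001]
contact_force: [-0.2, 0.0, -0.7]
opening: 0.0325
```

drive_tool(motion=[[1,[0,0,0],[0,0,0]],[1,[0,0,0],[0,0,0]],[1,[0,0,0],[0,0,0]]])

```text
time: 4.08
position: [0.5476, -0.1694, 0.0724]
eef_rot: [2.048, 2.377, 0.001]
contact_force: [0.3, 1.3, 7.8]
opening: 0.0245
```

```bash
python3 look.py l2
```

```text
[-0.507  0.578  1.461  0.     1.099 -0.655] [-0.7  1.1  8.3]
```

View pics/l2.png

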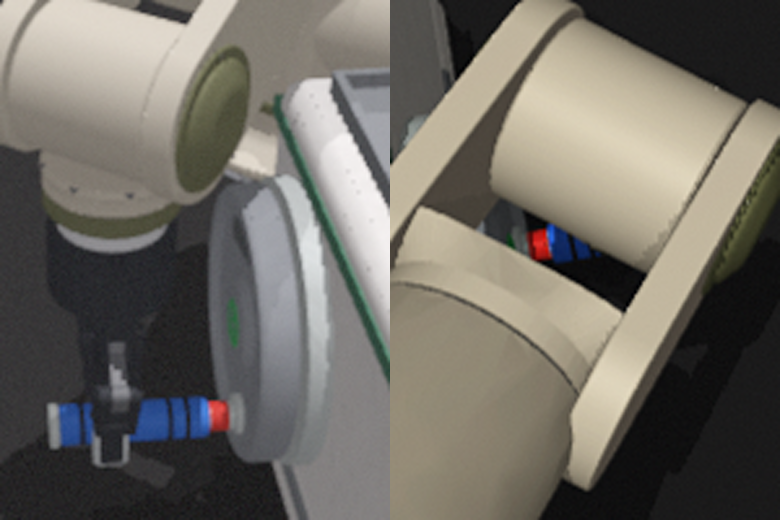

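The sleeve is held at an opening of 24.5 mm, and the picture shows the fingers astride it at (112,420). Next I'll work out the arc rows.

```bash
cat > arc.py <<'E'
import sys,numpy as np
a,d,n=map(float,sys.argv[1:4]); th=a+d*np.arange(int(n)+1)
p=65*np.c_[.989*np.sin(th),.147*np.sin(th),np.cos(th)]
for k,r in enumerate(np.diff(p,axis=0)): print(round(th[k+1],3),r.round(1).tolist())
E
python3 arc.py 2.896 .12 26
```

```text
3.016 [-7.6, -1.1, -1.4]
3.136 [-7.7, -1.1, -0.5]
3.256 [-7.7, -1.1, 0.4]
3.376 [-7.6, -1.1, 1.4]
3.496 [-7.4, -1.1, 2.3]
3.616 [-7.1, -1.0, 3.1]
3.736 [-6.6, -1.0, 4.0]
3.856 [-6.1, -0.9, 4.7]
3.976 [-5.5, -0.8, 5.5]
4.096 [-4.8, -0.7, 6.1]
4.216 [-4.1, -0.6, 6.6]
4.336 [-3.3, -0.5, 7.1]
4.456 [-2.4, -0.4, 7.4]
4.576 [-1.5, -0.2, 7.6]
4.696 [-0.6, -0.1, 7.8]
4.816 [0.3, 0.0, 7.8]
4.936 [1.3, 0.2, 7.7]
5.056 [2.2, 0.3, 7.5]
5.176 [3.0, 0.5, 7.2]
5.296 [3.9, 0.6, 6.8]
5.416 [4.6, 0.7, 6.2]
5.536 [5.3, 0.8, 5.6]
5.656 [6.0, 0.9, 4.9]
5.776 [6.5, 1.0, 4.2]
5.896 [7.0, 1.0, 3.4]
6.016 [7.3, 1.1, 2.5]
```

drive_tool(motion=[[1,[-7.6,-1.1,-1.4],[0,0,0]],[1,[-7.7,-1.1,-0.5],[0,0,0]],[1,[-7.7,-1.1,0.4],[0,0,0]],[1,[-7.6,-1.1,1.4],[0,0,0]],[1,[-7.4,-1.1,2.3],[0,0,0]]])

```text
time: 4.8
position: [0.5108, -0.1754, 0.0744]
eef_rot: [2.047, 2.375, 0.004]
contact_force: [8.5, 1.2, 2.8]
opening: 0.025
```

drive_tool(motion=[[1,[-7.1,-1.0,3.1],[0,0,0]],[1,[-6.6,-1.0,4.0],[0,0,0]],[1,[-6.1,-0.9,4.7],[0,0,0]],[1,[-5.5,-0.8,5.5],[0,0,0]],[1,[-4.8,-0.7,6.1],[0,0,0]]])

```text
time: 5.42
position: [0.4805, -0.1797, 0.0973]
eef_rot: [2.047, 2.375, 0.003]
contact_force: [9.5, -0.3, -3.8]
opening: 0.0249
```

drive_tool(motion=[[1,[-4.1,-0.6,6.6],[0,0,0]],[1,[-3.3,-0.5,7.1],[0,0,0]],[1,[-2.4,-0.4,7.4],[0,0,0]],[1,[-1.5,-0.2,7.6],[0,0,0]],[1,[-0.6,-0.1,7.8],[0,0,0]]])

```text
time: 6.05
position: [0.468, -0.1811, 0.1332]
eef_rot: [2.049, 2.377, 0.002]
contact_force: [9.5, -1.0, -7.8]
opening: 0.0248
```

drive_tool(motion=[[1,[0.3,0,7.8],[0,0,0]],[1,[1.3,0.2,7.7],[0,0,0]],[1,[2.2,0.3,7.5],[0,0,0]],[1,[3.0,0.5,7.2],[0,0,0]],[1,[3.9,0.6,6.8],[0,0,0]]])

```text
time: 6.68
position: [0.4771, -0.1791, 0.1695]
eef_rot: [-2.05, -2.379, 0.001]
contact_force: [2.4, -1.3, -10.8]
opening: 0.0247
```

drive_tool(motion=[[1,[4.6,0.7,6.2],[0,0,0]],[1,[5.3,0.8,5.6],[0,0,0]],[1,[6.0,0.9,4.9],[0,0,0]],[1,[6.5,1.0,4.2],[0,0,0]],[1,[0,0,0],[0,0,0]]])

```text
time: 7.3
position: [0.4998, -0.1756, 0.1917]
eef_rot: [2.05, 2.38, -0.0]
contact_force: [-4.9, 0.9, 2.6]
opening: 0.0248
```

```bash
python3 look.py l3
```

```text
[-0.561  0.378  1.422 -0.     1.34  -0.71 ] [-4.7  1.1  5.8]
```

View pics/l3.png

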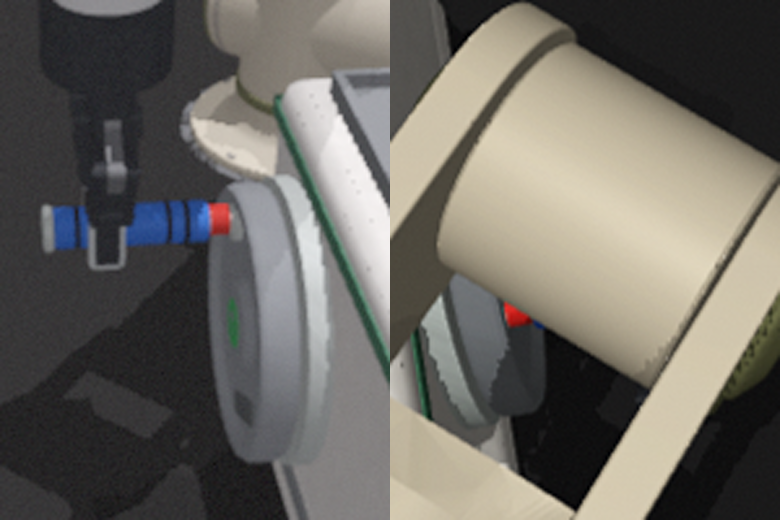

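The sleeve is now high on the robot side at about 5.76 rad, centred at (130,225), with the red band still showing. I'll turn to about 5.97, then press in lightly.

drive_tool(motion=[[1,[5.6,0.8,2.8],[0,0,0]],[1,[5.8,0.9,2.2],[0,0,0]],[1,[0,0,0],[0,0,0]],[1,[-0.15,1,0],[0,0,0]],[1,[0,0,0],[0,0,0]]], squeeze=28)

```text
time: 8.02
position: [0.5112, -0.1736, 0.1969]
eef_rot: [2.049, 2.378, -0.001]
contact_force: [-5.8, -2.3, 6.9]
opening: 0.0249
```

drive_tool(motion=[[1,[-0.15,1,0],[0,0,0]],[1,[0,0,0],[0,0,0]]])

```text
time: 8.28
position: [0.5111, -0.1732, 0.1969]
eef_rot: [2.049, 2.377, -0.002]
contact_force: [-5.6, -4.7, 5.7]
opening: 0.0247
```

drive_tool(motion=[[1,[-0.1,0.7,0],[0,0,0]],[1,[0,0,0],[0,0,0]]])

```text
time: 8.52
position: [0.5111, -0.1731, 0.1969]
eef_rot: [2.049, 2.376, -0.003]
contact_force: [-5.6, -7.0, 5.0]
opening: 0.0249
```

drive_tool(motion=[[1,[-0.1,0.7,0],[0,0,0]],[1,[0,0,0],[0,0,0]]])

```text
time: 8.78
position: [0.5111, -0.173, 0.197]
eef_rot: [2.048, 2.375, -0.005]
contact_force: [-5.6, -10.7, 4.7]
opening: 0.0246
```

Contact with the index plate came at about 8 to 10 N. I'll ease off slightly and search forward in 1 mm arc steps.

drive_tool(motion=[[1,[1.0,-0.1,0.3],[0,0,0]],[1,[0.9,0.1,0.3],[0,0,0]],[1,[1.0,0.1,0.3],[0,0,0]]])

```text
time: 9.15
position: [0.5125, -0.1728, 0.1974]
eef_rot: [2.051, 2.378, -0.008]
contact_force: [-13.0, -10.9, 4.1]
opening: 0.0242
```

drive_tool(motion=[[1,[0.1,-0.7,0],[0,0,0]],[1,[0.9,0.1,0.2],[0,0,0]],[1,[0,0,0],[0,0,0]]])

```text
time: 9.52
position: [0.5137, -0.1727, 0.1978]
eef_rot: [2.051, 2.378, -0.006]
contact_force: [-10.2, -7.3, 5.7]
opening: 0.0249
```

drive_tool(motion=[[1,[1.0,0.1,0.2],[0,0,0]],[1,[0.9,0.1,0.2],[0,0,0]],[1,[1.0,0.1,0.2],[0,0,0]]])

```text
time: 9.9
position: [0.5166, -0.1722, 0.1986]
eef_rot: [2.051, 2.378, -0.005]
contact_force: [-11.6, -5.6, 8.2]
opening: 0.0244
```

drive_tool(motion=[[1,[0.9,0.3,0.2],[0,0,0]],[1,[0.9,0.2,0.2],[0,0,0]],[1,[1.0,0.2,0.2],[0,0,0]]])

```text
time: 10.28
position: [0.5196, -0.1717, 0.1993]
eef_rot: [2.05, 2.377, -0.005]
contact_force: [-11.6, -7.1, 7.2]
opening: 0.0247
```

drive_tool(motion=[[1,[1.0,0.2,0.1],[0,0,0]],[1,[1.0,0.2,0.1],[0,0,0]],[1,[1.0,0.1,0.1],[0,0,0]]])

```text
time: 10.65
position: [0.5228, -0.1712, 0.1998]
eef_rot: [2.05, 2.377, -0.005]
contact_force: [-10.6, -7.3, 8.9]
opening: 0.0248
```

drive_tool(motion=[[1,[1.0,0.2,0.1],[0,0,0]],[1,[1.0,0.1,0.1],[0,0,0]],[1,[1.0,0.2,0.1],[0,0,0]]])

```text
time: 11.02
position: [0.5259, -0.1707, 0.2002]
eef_rot: [2.05, 2.377, -0.005]
contact_force: [-10.1, -7.7, 9.3]
opening: 0.0247
```

drive_tool(motion=[[1,[1.0,0.1,0],[0,0,0]],[1,[1.0,0.2,0.1],[0,0,0]],[1,[1.0,0.1,0],[0,0,0]]])

```text
time: 11.4
position: [0.5291, -0.1703, 0.2004]
eef_rot: [2.049, 2.376, -0.004]
contact_force: [-9.4, -5.2, 9.4]
opening: 0.0251
```

drive_tool(motion=[[1,[1.0,0.3,0],[0,0,0]],[1,[1.0,0.3,0],[0,0,0]],[1,[1.0,0.2,-0.1],[0,0,0]]])

```text
time: 11.78
position: [0.5325, -0.1697, 0.2005]
eef_rot: [2.049, 2.375, -0.003]
contact_force: [-7.4, -7.0, 9.1]
opening: 0.0247
```

drive_tool(motion=[[1,[1.0,0.2,-0.1],[0,0,0]],[1,[1.0,0.2,0],[0,0,0]],[1,[1.0,0.1,-0.1],[0,0,0]]])

```text
time: 12.15
position: [0.5359, -0.1685, 0.2004]
eef_rot: [2.049, 2.376, -0.001]
contact_force: [-4.5, -2.5, 9.0]
opening: 0.0246
```

The force dropped and the grip advanced 0.7 mm extra, so the pin is dropping in. I'll stop turning and press gently.

drive_tool(motion=[[1,[-0.1,0.8,0],[0,0,0]],[1,[-0.1,0.8,0],[0,0,0]]])

```text
time: 12.4
position: [0.5358, -0.1668, 0.2004]
eef_rot: [2.048, 2.376, -0.0]
contact_force: [-3.5, -2.9, 9.5]
opening: 0.0246
```

drive_tool(motion=[[1,[-0.15,1,0],[0,0,0]],[1,[-0.15,1,0],[0,0,0]],[1,[-0.15,1,0],[0,0,0]]])

```text
time: 12.78
position: [0.5353, -0.1637, 0.2004]
eef_rot: [2.048, 2.376, -0.0]
contact_force: [-4.4, -3.7, 9.3]
opening: 0.0252
```

drive_tool(motion=[[1,[-0.15,1,0],[0,0,0]],[1,[-0.15,1,0],[0,0,0]],[1,[0,0,0],[0,0,0]]])

```text
time: 13.15
position: [0.5349, -0.1616, 0.2003]
eef_rot: [2.048, 2.376, -0.0]
contact_force: [-4.4, -2.3, 10.7]
opening: 0.0248
```

drive_tool(motion=[[1,[-0.1,0.7,0],[0,0,0]],[1,[-0.1,0.7,0],[0,0,0]],[1,[0,0,0],[0,0,0]]])

```text
time: 13.52
position: [0.5349, -0.1613, 0.2004]
eef_rot: [2.048, 2.374, -0.002]
contact_force: [-4.4, -7.1, 8.8]
opening: 0.025
```

```bash
python3 look.py l4
```

```text
[-0.504  0.417  1.331 -0.003  1.388 -0.651] [-4.3 -6.5  8.6]
```

View pics/l4.png

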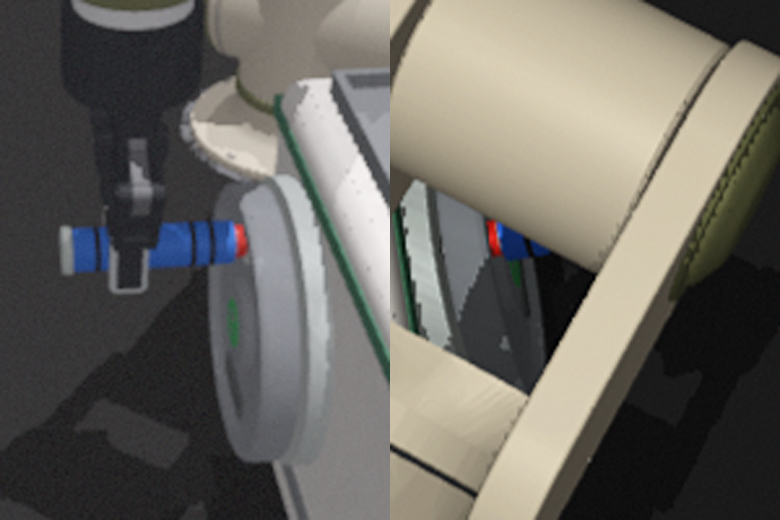

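The red band has shrunk to a thin strip at (240,240). One more gentle press will confirm the end stop.

drive_tool(motion=[[1,[-0.4,0.6,0],[0,0,0]],[1,[0,0,0],[0,0,0]]])

```text
time: 13.88
position: [0.5349, -0.1613, 0.2004]
eef_rot: [2.047, 2.373, -0.002]
contact_force: [-2.6, -10.1, 6.9]
opening: 0.0251
```

drive_tool(motion=[[1,[-0.5,0,0],[0,0,0]],[1,[0,0,0],[0,0,0]]])

```text
time: 14.12
position: [0.5349, -0.1613, 0.2005]
eef_rot: [2.046, 2.372, -0.001]
contact_force: [1.0, -9.1, 5.6]
opening: 0.0249
```

```bash
python3 - <<'E'
from geo import *
R,t=frame([.5145,-.0541,.147])
c=lambda p:((proj("scene",p)-[300,130])*2.6).round(1)
for y0 in(-.1495,-.0545):
    print("l3",c(R@loc(y0,5.76)+t),"l4 0/8/10",*[c(R@loc(y0+g,6.33)+t) for g in(0,.008,.010)])
E
```

```text
l3 [ 51.3 223.1] l4 0/8/10 [ 55.  244.5] [ 68.5 243.8] [ 71.9 243.7]
l3 [205. 216.] l4 0/8/10 [215.2 237. ] [228.6 236.3] [232.  236.2]
```

drive_tool(motion=[[1,[0.1,-0.8,0],[0,0,0]],[1,[0.1,-0.7,0],[0,0,0]],[1,[0,0,0],[0,0,0]]])

```text
time: 14.5
position: [0.5349, -0.1613, 0.2004]
eef_rot: [2.047, 2.375, 0.002]
contact_force: [-0.2, -3.1, 8.4]
opening: 0.0247
```

The measured marks at 75 and 236, less the 3 px bias, match the prediction for 10 mm, so the grip is fully in. I'll release, wait, then rise.

drive_tool(motion=[[0,[0,0,0],[0,0,0]],[0,[0,0,0],[0,0,0]],[0,[0,0,0],[0,0,0]],[0,[0,0,0],[0,0,0]],[0,[0,0,0],[0,0,0]]])

```text
time: 15.12
position: [0.5335, -0.1603, 0.198]
eef_rot: [-2.051, -2.38, -0.0]
contact_force: [0.4, -0.2, 0.3]
opening: 0.0854
```

drive_tool(motion=[[0,[0,0,20],[0,0,0]],[0,[0,0,40],[0,0,0]],[0,[0,0,50],[0,0,0]],[0,[0,0,50],[0,0,0]],[0,[0,0,0],[0,0,0]]])

```text
time: 15.75
position: [0.5341, -0.1606, 0.3618]
eef_rot: [2.046, 2.374, 0.003]
contact_force: [0.7, -0.8, -0.5]
opening: 0.0856
```

```bash
python3 - <<'E'
from plant import bot
import cv2,numpy as np
s=bot.read_camera("scene")["img"][:,:,::-1]; t=bot.read_camera("top")["img"][:,:,::-1]
z=cv2.resize(s[150:330,190:440],None,fx=2.4,fy=2.4)
cv2.imwrite("pics/l5.png",z); q=bot.read_state(); print(q["position"],q["contact_force"],q["opening"])
a=cv2.imread("pics/scene0.png")[200:390,180:270].astype(int); print(np.abs(s[200:390,180:270].astype(int)-a).max(2).__gt__(60).sum())
E
```

```text
[ 0.53334537 -0.16029676  0.35757977] [ 0.85190965 -0.5937555  -0.62460122] 0.08523377308799325
0
```

View pics/l5.png

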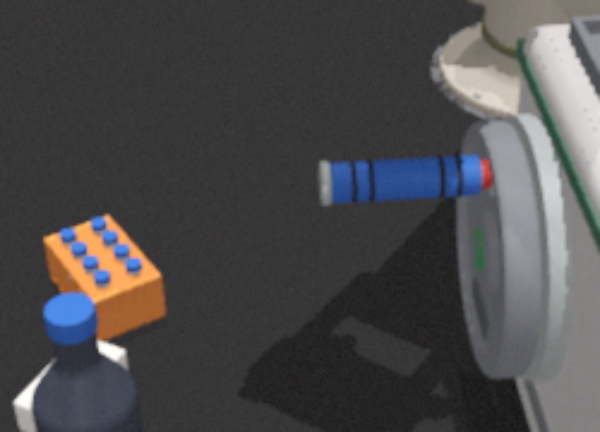

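The grip stands at 12 o'clock at (410,178) and is pushed in, with only a thin red strip left at (486,174). The gripper is clear, and the rack, flask and blade box show no change in the image.

```bash
python3 -c "
from plant import bot
print(bot.finish_job())"
```

```text
the job is handed in; nothing more can be done
None
```

The wheel is locked at about 12 o'clock with the grip fully in. I let go, moved the gripper clear and handed the job in at about 16 s of the 66 s allowed. `finish_job()` reports no verdict.

- **Cranking:** I pinched the sleeve from above at about 2.9 rad and cranked it forward on the robot's side without letting go, with a 40 N squeeze.
- **Finding the hole:** I pressed lightly from about 5.97 rad with a 28 N squeeze and turned on in 1 mm steps. The pin dropped in just past 12 o'clock, at about 6.33 rad. The push read about 11 N at most. One step early in the search stuck on the plate at about 17 N total at the wrist, so I eased off before going on.
- **Last checks:** The grip came up against a firm stop, and the picture measurement gave about 10 mm of travel. After release the force on the tool was near zero. The image region with the rack, flask and blade box showed no changed pixels against the start.

No check failed or disagreed. The wheel angle and the pin's load on the plate are estimates from tool position and wrist force, since neither could be read directly.

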